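# Heft the boxes for the steel hub

## Robot

A 6-joint arm with a two-finger parallel gripper is mounted at the origin on the work surface. World frame = base frame: x ahead of the robot, y to its left, z up, the work surface at z = 0. Lengths are in m, angles in degrees, forces in N, time in s.
With the tool pointing down it reaches from about 0.4 to 0.825 m from the base axis. Payload 7 kg.
Tool frame: the origin (TCP) lies at the very end of the fingers, on their centre line; the grasp point (between the pads) lies 19 mm behind it (r.grasp_offset is the z of the grasp point in the tool frame, in m); z points along the fingers, y is the direction in which the jaws open and shut (so a half turn about z gives the same grasp; the last joint's range is limited). The gripper opens to 88 mm and grips with 3 to 60 N. Pads are 19 mm wide; open, the fingers measure 130 mm over their backs; the gripper's body (78 mm by 193 mm) begins 47 mm behind the grasp point.
Start: joints at [-53.509, 20.546, 0.682, 0, -70.136, -16.507], TCP at [0.231, -0.634, 0.227] pointing down, gripper open.
Joint ranges: [-176.03, 176.03], [-82.01, 121.73], [-58.28, 71.71], [-173.87, 95.51], [-174.79, -0.11], [-173.66, 173.66]. Speed limits (degrees/s): [136.94, 136.94, 172.46, 180, 180, 180].

## Interface

Orientations are given as [roll, pitch, yaw] about the fixed x, y, z axes, in that order (R = Rz(yaw) Ry(pitch) Rx(roll)).
In Python, from plant import r, capture, calibration, order gives the robot as it stands.
- The arm moves only by the tool servo_tool, never from a script. Its arguments are lists of equal length, an entry for each row: "grip": the closure, from -1 (fully open) to 1 (shut), so that 0 is half open; "translation": the shift along the tool's x, y, z in m, a list of three; "turn": the turn about the tool's z in rad. A call has 1 to 10 rows; each row is the pose to reach, as a shift and turn from the pose commanded when the call began, along the tool's axes at that moment; what a row does not reach only later rows make up. A row lasts 1/12 s, in which the tool goes at most 41.7 mm and 7.16 degrees, less where a joint would pass 70% of its speed; a pose out of reach is approached as far as the arm can. A call with a gripper value outside its range is refused whole. The fingers move at their own pace and stop on an object; "newtons" is the grip in N (left out, the last holds). Time passes only in rows, so rows that repeat a pose let the fingers close. It gives the time, the measured TCP pose, the force and the opening at its end, in the units of the state.
- r.get_state(): the state, without advancing time (a new reading comes with each control period).
- capture(name): name is "scene" or "top" or "wrist"; returns (picture, depth): 400x640x3 uint8, blue, green, red; 400x640 float32, m along the optical axis (not along the pixel's ray), 0 where there is no reading.
- calibration(name): a dict with "fx", "fy", "cx", "cy" (pixels), "dist_coeffs" ([k1, k2, p1, p2, k3] as OpenCV has them; the pictures are not rectified), "view" (4x4, takes a point from world to camera coordinates). Camera axes: x right, y up, looking along -z (the intrinsics and any distortion apply to the point x, -y, -z); pixel columns grow to the right and rows downward; lengths in m; the calibration is good to about 2 mm. A picture is of the moment at which its call begins: read the wrist's pose just before it. calibration takes no time and is no camera call; for the wrist camera it gives the pose at the moment of the call.
- order.close_job(): hands the job in, once; it reports no verdict.
The state is a dict: "time_s": time; "joints": joint angles; "qd": joint speeds; "joint_torque": joint torques, N m; "tcp_pos": TCP position; "eef_rot": TCP orientation; "contact_force": force on the tool from outside, world axes, zero at the start; "moment": the same for the moment, N m; "gripper_width": finger opening in m.
Only numpy, scipy, OpenCV 4.12 (cv2) and the standard library are available. Lean on these libraries where they do the work, as an engineer would, in place of code of your own. Each camera call takes 0.05 s, during which the arm holds its last target.

## Task

One of the three identical lidded plywood boxes holds a steel hub, the other two hold only a foam plug. Pick boxes up a few centimetres, lids on, to feel which is the heavy one, and set each back upright where it stood. Then take the lid off the heavy box, never having two boxes open at once, lay that lid in the steel tray, lift out the hub and set it down in the tray beside the lid without dropping it, leaving the other two boxes closed.

Things in the scene. Friction and masses are not known exactly. Their poses are not given: they have to be found in the camera images.
- box_1_center (a point): Centre (half-way up, 27.5 mm above the bench) of one of three identical loose plywood boxes: 140 mm long (x axis), 62 wide (y), 55 high without lid, z up; walls and floor 4 mm. Pick it up across its width. With lid it weighs 0.14 kg; one of the three boxes, a different one each time, also holds the steel hub (0.40 to 0.54 kg), the others a 12 g foam plug.
- lid_1_knob (a point): Middle of the knob of the loose wooden lid on box 1, 45.5 mm above the box's centre. Lid: 139 x 60 x 5 mm plate (x along its length), 40 g, with a 4 mm lip below; it lifts straight off. Knob: upright peg in the plate's middle, 16 mm diameter, 26 mm high; this point is 13 mm above the plate and 22 mm above the lip's underside.
- box_2_center (a point): Centre (half-way up, 27.5 mm above the bench) of one of three identical loose plywood boxes: 140 mm long (x axis), 62 wide (y), 55 high without lid, z up; walls and floor 4 mm. Pick it up across its width. Contents stand upright on the floor, centred to 6 mm between two low cross strips (12 mm above the bench); beside them, along the box's length, is room for fingers.
- lid_2_knob (a point): Middle of the knob of the loose wooden lid on box 2, 45.5 mm above the box's centre. Lid: 139 x 60 x 5 mm plate (x along its length), 40 g, with a 4 mm lip below; it lifts straight off. Knob: upright peg in the plate's middle, 16 mm diameter, 26 mm high; this point is 13 mm above the plate and 22 mm above the lip's underside.
- box_3_center (a point): Centre (half-way up, 27.5 mm above the bench) of one of three identical loose plywood boxes: 140 mm long (x axis), 62 wide (y), 55 high without lid, z up; walls and floor 4 mm. Pick it up across its width. The hub: round flange, 46 mm diameter, 14 mm high, and on it a stem of 30 mm diameter; 43 mm high in all, its top 8 mm below the box's rim.
- lid_3_knob (a point): Middle of the knob of the loose wooden lid on box 3, 45.5 mm above the box's centre. Lid: 139 x 60 x 5 mm plate (x along its length), 40 g, with a 4 mm lip below; it lifts straight off. Knob: upright peg in the plate's middle, 16 mm diameter, 26 mm high; this point is 13 mm above the plate and 22 mm above the lip's underside.
- tray_floor (a point): Centre of the inner floor (3 mm above the bench) of a square steel tray, fixed to the bench, empty: 210 x 210 mm outside, walls 3 mm thick and 15 mm high in all; its x and y axes run along its sides. Each half (to its +y and to its -y side) has room for the lid or the hub, the lid lying along x.
Mind the look-alikes: they are no part of the job. Leave any pink look-alike of the part that bears lid_1_knob alone. What is shaped like the part that bears lid_2_knob but turquoise is not meant.

How it is judged:
By the outcome, as a careful person would: the job done as asked, in the order asked, and still so for the second after the job is handed in, with the robot touching nothing.
It also fails if it takes over 72 s, if anything falls off the work surface, if the arm or the gripper's body presses on something with over 40 N, if the wrist force passes 120 N, or if a joint passes its speed limit or range.

## Working session

There is one attempt and no reset: what is moved stays moved. The work goes in short steps, Python scripts to look and compute and a tool call to move; the robot and the scene stay as the last step left them, time stands still between calls to the robot, and variables do not carry over. Pictures are saved under pics/ and viewed, and the job is handed in when it is done.

Besides the shell and the picture viewer there is one more tool, called as name(argument=value, ...), one argument or row to a line, values as JSON. servo_tool: Moves the arm, as the interface text tells. Its arguments: {"type":"object","properties":{"grip":{"type":"array","items":{"type":"number"}},"translation":{"type":"array","items":{"type":"array","items":{"type":"number"}}},"turn":{"type":"array","items":{"type":"number"}},"newtons":{"type":"number"}},"required":["grip","translation","turn"]}

```bash
ls; mkdir -p pics; python3 - <<'E'
from plant import r,capture,calibration
import cv2
print(r.get_state(), r.grasp_offset)
for n in ("scene","top"):
    c=calibration(n); print(n,c)
    p,d=capture(n); cv2.imwrite(f"pics/{n}0.png",p)
    import numpy as np; np.save(f"pics/{n}0d.npy",d)
E
```

```text
pics
{'time_s': 0.0, 'joints': array([-5.35089325e+01,  2.05903961e+01,  6.32703096e-01, -2.20633507e-02,
       -7.01351366e+01, -1.65069486e+01]), 'qd': array([ 0.02594722, -0.06094781,  0.00124321, -0.02052782, -0.07960664,
       -0.09361834]), 'joint_torque': array([ 1.42976420e-03, -5.82725823e+01,  2.93052900e+01,  6.99705496e+00,
        6.90956818e-03, -1.80312009e-04]), 'tcp_pos': array([ 0.23050001, -0.63389116,  0.22562017]), 'eef_rot': array([ 1.79905103e+02, -6.49261132e-03, -1.60023390e+02]), 'contact_force': array([0.93653373, 0.70781599, 0.40211798]), 'moment': array([ 0.03271195, -0.00505762, -0.02243704]), 'gripper_width': 0.08774495732607741} -0.0188
scene {'fx': 491.6415363142234, 'fy': 491.6415363142234, 'cx': 320.16027501409184, 'cy': 195.3035876799534, 'dist_coeffs': array([-0.1058421,  0.       ,  0.       ,  0.       ,  0.       ]), 'view': array([[ 0.0476159 ,  0.99884026, -0.00713214, -0.0825955 ],
       [-0.78815502,  0.04195682,  0.61404502,  0.27663388],
       [ 0.61363212, -0.02361708,  0.78923878, -1.5882253 ],
       [ 0.        ,  0.        ,  0.        ,  1.        ]])}
top {'fx': 488.6310151445176, 'fy': 488.6310151445176, 'cx': 322.3662414847099, 'cy': 202.82469166931673, 'dist_coeffs': array([-0.14645659,  0.        ,  0.        ,  0.        ,  0.        ]), 'view': array([[ 0.02783583, -0.99953933,  0.01209534,  0.05298851],
       [ 0.99595793,  0.02876576,  0.08509015, -0.41211642],
       [-0.08539888,  0.00967789,  0.99629984, -1.53449173],
       [ 0.        ,  0.        ,  0.        ,  1.        ]])}
```

View pics/scene0.png

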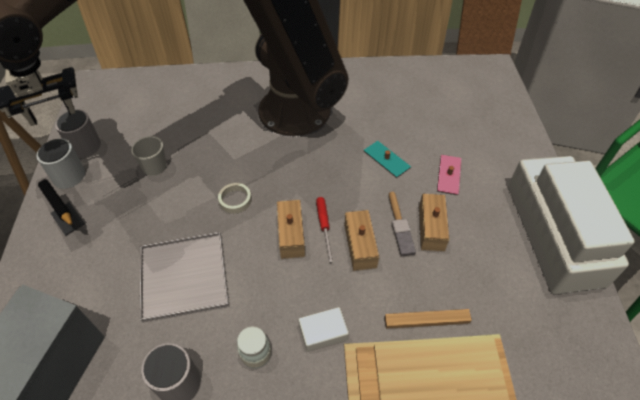

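View pics/top0.png

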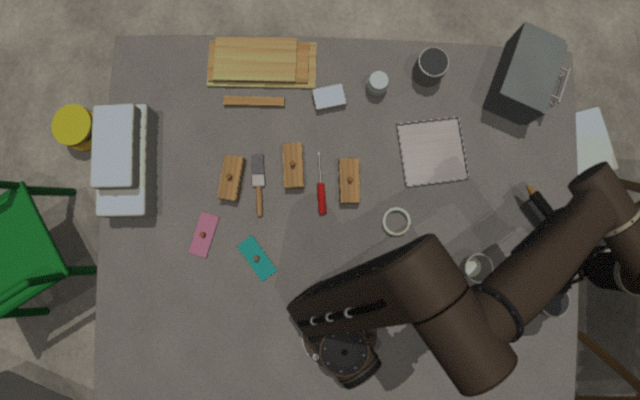

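Candidates (top picture): plywood boxes with knobs at (350,180), (293,165) and (231,178). The pink lid (203,235) and turquoise lid (257,258) lie flat on the bench; both are excluded by colour and by having no box. The tray is at (432,152). Next I'll confirm in enlarged crops.

```bash
python3 - <<'E'
import cv2,numpy as np
t=cv2.imread("pics/top0.png")[100:290,180:480]; s=cv2.imread("pics/scene0.png")[135:330,130:480]
cv2.imwrite("pics/ct.png",cv2.resize(t,None,fx=2.6,fy=2.6,interpolation=cv2.INTER_CUBIC))
cv2.imwrite("pics/cs.png",cv2.resize(s,None,fx=2.2,fy=2.2,interpolation=cv2.INTER_CUBIC))
E
```

```text
(no output)
```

View pics/ct.png

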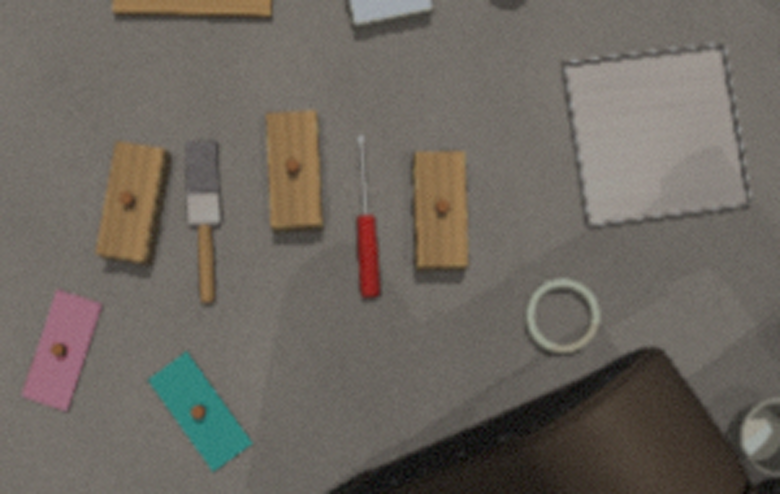

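View pics/cs.png

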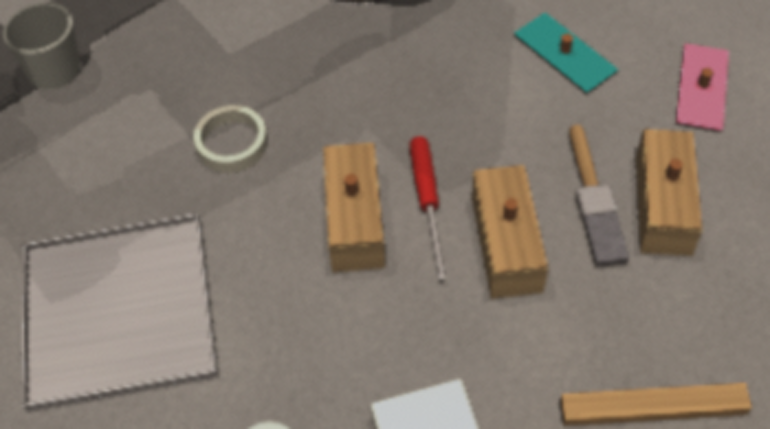

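The crops confirm the three plywood boxes, each with a brown knob, and only these fit. Measuring them from both views.

```bash
cat > h.py <<'E'
import cv2,numpy as np
from plant import r,capture,calibration
def ray(cal,uv):
    K=np.array([[cal['fx'],0,cal['cx']],[0,cal['fy'],cal['cy']],[0,0,1.]])
    p=cv2.undistortPoints(np.array(uv,float).reshape(-1,1,2),K,np.array(cal['dist_coeffs'])).reshape(-1,2)
    V=np.array(cal['view']); R=V[:3,:3];t=V[:3,3]
    d=np.c_[p[:,0],-p[:,1],-np.ones(len(p))]@R
    return -R.T@t,d
def plane(cal,uv,z):
    o,d=ray(cal,uv); return o+d*((z-o[2])/d[:,2])[:,None]
def tri(obs):
    A=np.zeros((3,3));b=np.zeros(3);L=[]
    for cal,uv in obs:
        o,d=ray(cal,[uv]);d=d[0]/np.linalg.norm(d);P=np.eye(3)-np.outer(d,d);A+=P;b+=P@o;L.append((P,o))
    x=np.linalg.solve(A,b); return x,[np.linalg.norm(P@(x-o)) for P,o in L]
def blobs(img,lo,hi,amin):
    m=cv2.inRange(cv2.cvtColor(img,cv2.COLOR_BGR2HSV),np.array(lo),np.array(hi))
    c,_=cv2.findContours(m,cv2.RETR_EXTERNAL,cv2.CHAIN_APPROX_NONE)
    return [x for x in c if cv2.contourArea(x)>=amin]
def cen(c):
    m=cv2.moments(c); return np.array([m['m10']/m['m00'],m['m01']/m['m00']])
E
python3 - <<'E'
from h import *
for n,pts in (("top",[(350,180),(293,165),(229,177)]),("scene",[(290,219),(362,231),(436,212)])):
    im=cv2.imread(f"pics/{n}0.png"); hsv=cv2.cvtColor(im,cv2.COLOR_BGR2HSV)
    for p in pts: print(n,p,hsv[p[1]-3:p[1]+4:3,p[0]],hsv[p[1]+12,p[0]], hsv[p[1]-12,p[0]])
    print('tray',hsv[150,432] if n=='top' else hsv[276,184])
E
```

```text
top (350, 180) [[ 14 140 133]
 [ 14 144 126]
 [ 17 116  99]] [ 17 112 146] [ 17 121 147]
top (293, 165) [[ 14 143 128]
 [ 12 145  95]
 [ 17 114 101]] [ 16 118 140] [ 17 118 147]
top (229, 177) [[ 13 135 125]
 [ 12 149 113]
 [ 15 105  97]] [ 17 113 149] [ 17 120 138]
tray [ 12  21 157]
scene (290, 219) [[ 12 156 144]
 [ 12 147  80]
 [ 12 142  70]] [ 16 128 167] [ 16 129 154]
scene (362, 231) [[ 11 159 143]
 [ 12 142  72]
 [ 14 134  82]] [ 16 128 172] [ 16 129 160]
scene (436, 212) [[ 12 155 143]
 [ 11 148  81]
 [ 12 138  72]] [ 16 128 163] [ 16 127 155]
tray [ 13  28 173]
```

```bash
cat >> h.py <<'E'
E
python3 - <<'E'
from h import *
T=cv2.imread("pics/top0.png");S=cv2.imread("pics/scene0.png")
ct=calibration("top");cs=calibration("scene")
tp=[(350,180),(293,165),(229,177)];sp=[(290,219),(362,231),(436,212)]
def near(bl,p): return min(bl,key=lambda c:np.linalg.norm(cen(c)-p))
bt=blobs(T,(10,80,60),(24,255,255),300);bs=blobs(S,(10,80,60),(24,255,255),300)
kt=blobs(T,(5,122,60),(14,255,255),6);ks=blobs(S,(5,135,50),(14,255,255),8)
print("cams",ray(ct,[(320,200)])[0],ray(cs,[(320,200)])[0])
for a,b in zip(tp,sp):
    k1,k2=near(kt,a),near(ks,b)
    x,e=tri([(ct,cen(k1)),(cs,cen(k2))])
    print("knob",cen(k1),cv2.contourArea(k1),cen(k2),cv2.contourArea(k2),cv2.boundingRect(k2),x.round(4),np.round(e,4))
    c=near(bt,a); w=plane(ct,c.reshape(-1,2),0.060)[:,:2]
    rc=cv2.minAreaRect((w*1000).astype(np.float32)); print("  lid rect",rc)
def tr(I,c,lo,hi,p):
    hsv=cv2.cvtColor(I,cv2.COLOR_BGR2HSV); m=cv2.inRange(hsv,np.array(lo),np.array(hi))
    m=cv2.morphologyEx(m,cv2.MORPH_OPEN,np.ones((3,3)))
    cc,_=cv2.findContours(m,cv2.RETR_EXTERNAL,cv2.CHAIN_APPROX_NONE)
    cc=[x for x in cc if cv2.pointPolygonTest(x,p,False)>=0]
    for q in cc:
        for z in (0.003,):
            w=plane(c,q.reshape(-1,2),z)[:,:2]; print("tray",cv2.contourArea(q),cv2.minAreaRect((w*1000).astype(np.float32)))
tr(T,ct,(0,0,110),(40,60,255),(425,150)); tr(S,cs,(0,0,130),(40,60,255),(184,285))
# manual corners from crops
c4t=np.array([(563,64),(722,46),(748,205),(588,225)])/2.6+(180,100)
c4s=np.array([(27,244),(196,218),(215,373),(28,404)])/2.2+(130,135)
for z in(0.003,0.009,0.015): print(z,(plane(ct,c4t,z)[:,:2]*1000).round(0).tolist(),(plane(cs,c4s,z)[:,:2]*1000).round(0).tolist())
E
```

```text
cams [0.27793176 0.07966959 1.56324   ] [1.19654931 0.03338379 1.08303425]
knob [349.75       178.91666667] 12.0 [289.12851406 217.87148594] 41.5 (286, 214, 7, 10) [ 0.4815 -0.0172  0.0765] [0.0004 0.0004]
  lid rect ((479.07440185546875, -15.69137954711914), (141.18927001953125, 62.24956512451172), 1.4065932035446167)
knob [292.2        163.48333333] 10.0 [361.75799087 228.66666667] 36.5 (359, 224, 7, 11) [0.524  0.1611 0.0772] [0.0003 0.0003]
  lid rect ((521.3593139648438, 160.2384033203125), (143.57608032226562, 61.9639778137207), 4.475095748901367)
knob [228.09195402 175.81609195] 14.5 [436.47031963 210.9086758 ] 36.5 (434, 207, 7, 10) [0.4802 0.3569 0.077 ] [0.0008 0.0008]
  lid rect ((477.32257080078125, 353.0401916503906), (68.15567016601562, 140.70303344726562), 81.55326080322266)
tray 3614.5 ((589.2482299804688, -289.04248046875), (204.819580078125, 205.0961456298828), 9.10101318359375)
tray 5520.5 ((590.5451049804688, -288.33050537109375), (201.46780395507812, 203.61959838867188), 9.309782981872559)
0.003 [[676.0, -171.0], [708.0, -377.0], [504.0, -409.0], [472.0, -205.0]] [[500.0, -408.0], [472.0, -207.0], [676.0, -171.0], [706.0, -373.0]]
0.009 [[674.0, -171.0], [706.0, -375.0], [503.0, -407.0], [472.0, -204.0]] [[504.0, -406.0], [476.0, -206.0], [679.0, -170.0], [708.0, -371.0]]
0.015 [[673.0, -170.0], [705.0, -373.0], [502.0, -405.0], [471.0, -203.0]] [[508.0, -403.0], [480.0, -204.0], [682.0, -169.0], [711.0, -369.0]]
```

Knobs triangulate at z≈0.077 (the text says 0.073; I mostly see the knob tops), with ray misses under 1 mm. Lid rectangles are about 141×62 mm and the tray about 205 mm, so all are consistent. The boxes:

| Box | x (m) | y (m) | Yaw (deg) |
|---|---|---|---|
| A | 0.481 | -0.017 | 1.4 |
| B | 0.523 | 0.161 | 4.5 |
| C | 0.479 | 0.355 | -8.4 |

The tray is at (0.590, -0.289), yaw 9.2°.

I'll fly to above A and look with the wrist camera.

```bash
cat > go.py <<'E'
import sys
from h import *
from scipy.spatial.transform import Rotation as Ro
def go(x,y,z,yaw):
    s=r.get_state(); R=Ro.from_euler('xyz',s['eef_rot'],degrees=True).as_matrix()
    d=R.T@(np.array([x,y,z])-s['tcp_pos']); dy=(yaw-s['eef_rot'][2]+90)%180-90
    print("t",round(s['time_s'],2),"pos",s['tcp_pos'].round(4),"rot",s['eef_rot'].round(2),"F",s['contact_force'].round(2),"w",round(s['gripper_width'],4))
    print("shift",d.round(4),"turn",round(-np.radians(dy),4),"rows>=",np.linalg.norm(d)/.0417,abs(dy)/7.16,"j6",s['joints'][5].round(1))
if __name__=="__main__": go(*map(float,sys.argv[1:5]))
E
python3 go.py 0.481 -0.017 0.23 1.4
```

```text
t 0.1 pos [ 0.2305 -0.634   0.2257] rot [ 1.7992e+02 -1.0000e-02 -1.6002e+02] F [-0.42  0.53 -0.91] w 0.0877
shift [-0.4462  0.4943 -0.0036] turn 0.3243 rows>= 15.968758570749717 2.594801890809181 j6 -16.5
```

servo_tool(
  grip=[-0.7, -0.7, -0.7, -0.7, -0.7, -0.7, -0.7, -0.7, -0.7, -0.7],
  translation=[
    [-0.446, 0.494, -0.004],
    [-0.446, 0.494, -0.004],
    [-0.446, 0.494, -0.004],
    [-0.446, 0.494, -0.004],
    [-0.446, 0.494, -0.004],
    [-0.446, 0.494, -0.004],
    [-0.446, 0.494, -0.004],
    [-0.446, 0.494, -0.004],
    [-0.446, 0.494, -0.004],
    [-0.446, 0.494, -0.004],
  ],
  turn=[0.324, 0.324, 0.324, 0.324, 0.324, 0.324, 0.324, 0.324, 0.324, 0.324],
  newtons=25,
)

```text
time_s: 0.93
tcp_pos: [0.3871, -0.2471, 0.2291]
eef_rot: [180.0, 0.0, -178.6]
contact_force: [1.9, -0.7, 0.7]
gripper_width: 0.0742
```

```bash
python3 go.py 0.481 -0.017 0.23 1.4
```

```text
t 0.93 pos [ 0.3871 -0.2471  0.2291] rot [ 1.7999e+02  1.0000e-02 -1.7859e+02] F [ 1.85 -0.73  0.66] w 0.0742
shift [-0.0996  0.2278 -0.0009] turn 0.0002 rows>= 5.960724340820315 0.001227871954214525 j6 -80.7
```

servo_tool(
  grip=[-0.7, -0.7, -0.7, -0.7, -0.7, -0.7, -0.7, -0.7],
  translation=[
    [-0.09, 0.21, 0],
    [-0.09, 0.21, 0],
    [-0.09, 0.21, 0],
    [-0.09, 0.21, 0],
    [-0.09, 0.21, 0],
    [-0.09, 0.21, 0],
    [-0.09, 0.21, 0],
    [-0.09, 0.21, 0],
  ],
  turn=[0, 0, 0, 0, 0, 0, 0, 0],
)

```text
time_s: 1.6
tcp_pos: [0.4718, -0.0358, 0.2286]
eef_rot: [-180.0, -0.1, -178.4]
contact_force: [-1.1, 0.1, 0.5]
gripper_width: 0.0747
```

```bash
python3 go.py 0.481 -0.017 0.23 1.4; python3 - <<'E'
from h import *
import pickle
c=calibration("wrist");p,d=capture("wrist");pickle.dump((c,p,d),open("pics/w1.pkl","wb"));cv2.imwrite("pics/w1.png",p)
print(c)
E
```

```text
t 1.6 pos [ 0.4718 -0.0358  0.2286] rot [-1.7999e+02 -6.0000e-02 -1.7843e+02] F [-1.06  0.11  0.48] w 0.0747
shift [-0.0097  0.0185 -0.0014] turn 0.0029 rows>= 0.5020167382190459 0.0232700094153701 j6 -108.0
{'fx': 342.73106936570997, 'fy': 342.73106936570997, 'cx': 319.26805938510034, 'cy': 197.20330530635565, 'dist_coeffs': array([-0.04461784,  0.        ,  0.        ,  0.        ,  0.        ]), 'view': array([[-2.76551930e-02,  9.99617521e-01, -3.45586689e-05,
         4.93994753e-02],
       [-9.61092012e-01, -2.65988603e-02, -2.74944803e-01,
         4.87208963e-01],
       [-2.74840562e-01, -7.57043752e-03,  9.61460012e-01,
        -2.61194373e-01],
       [ 0.00000000e+00,  0.00000000e+00,  0.00000000e+00,
         1.00000000e+00]])}
```

View pics/w1.png

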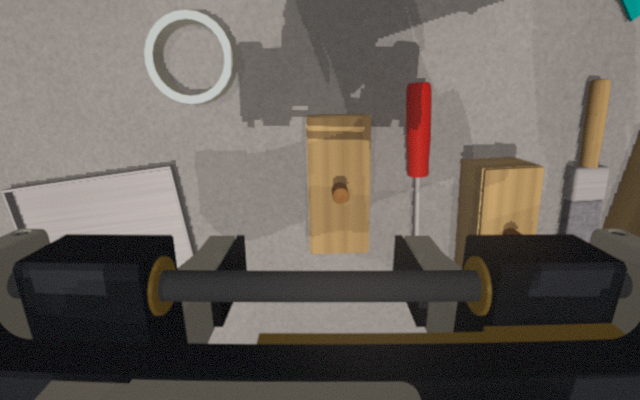

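The wrist picture shows box A's lid spanning about (307,120) to (370,253) with its knob at (340,193), the screwdriver at (418,150) and box B at (510,200).

```bash
python3 - <<'E'
from h import *
import pickle
c,p,d=pickle.load(open("pics/w1.pkl","rb"))
print(r.get_state()['joints'])
hsv=cv2.cvtColor(p,cv2.COLOR_BGR2HSV); print(hsv[186:206:4,340],hsv[160,330],hsv[230,330]); 
crop=p[95:275,280:400]; cv2.imwrite("pics/w1c.png",cv2.resize(crop,None,fx=3.2,fy=3.2,interpolation=cv2.INTER_CUBIC))
E
```

```text
[ 1.94784156e+01  1.08815203e+00 -2.35860407e+01 -8.85229188e-03
 -6.53820244e+01 -1.07981962e+02]
[[ 15 148  79]
 [ 14 148 159]
 [ 14 152 158]
 [ 14 152 148]
 [ 14 150 146]] [ 18 118 171] [ 18 115 155]
```

View pics/w1c.png

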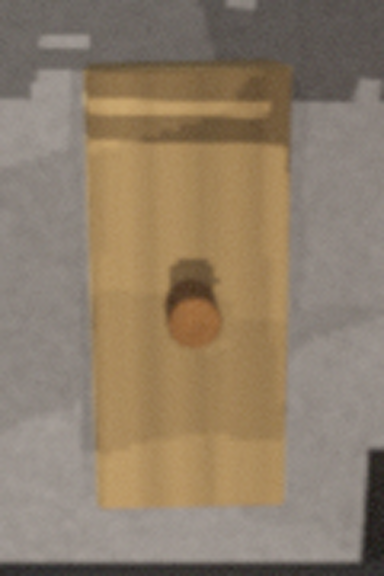

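```bash
cat > wm.py <<'E'
from h import *
# knob top centre by colour in wrist picture, near pixel
def knobtop(p,near,rad=30,v=120):
    hsv=cv2.cvtColor(p,cv2.COLOR_BGR2HSV)
    m=cv2.inRange(hsv,np.array((8,132,v)),np.array((16,255,255)))
    mm=np.zeros_like(m);cv2.circle(mm,tuple(map(int,near)),rad,255,-1);m&=mm
    m=cv2.morphologyEx(m,cv2.MORPH_OPEN,np.ones((3,3),np.uint8))
    c,_=cv2.findContours(m,cv2.RETR_EXTERNAL,cv2.CHAIN_APPROX_NONE)
    c=max(c,key=cv2.contourArea); return cv2.minEnclosingCircle(c),cen(c)
E
python3 - <<'E'
from wm import *
import pickle
c,p,d=pickle.load(open("pics/w1.pkl","rb"))
(k,rad),ce=knobtop(p,(340,195)); print(k,rad,ce)
print("knob@.086",plane(c,[k],.086),"depth",d[int(k[1]),int(k[0])])
o,dd=ray(c,[k]); print("from depth",o+dd*d[int(k[1]),int(k[0])])
# tri with top-camera top-of-knob (349.75,178.9)
print(tri([(c,k),(calibration("top"),(349.75,178.9))]))
# lid corners (crop px)
q=np.array([(88,143),(290,143),(285,506),(98,506)])/3.2+(280,95)
w=plane(c,q,.060); print(w.round(4)); m=w.mean(0)
e1=w[2]-w[1];e2=w[3]-w[0];print("centre",m,"L",np.linalg.norm(e1),np.linalg.norm(e2),"W",np.linalg.norm(w[0]-w[1]),np.degrees(np.arctan2(e1[1],e1[0])),np.degrees(np.arctan2(e2[1],e2[0])))
E
```

```text
(340.6666564941406, 195.4166717529297) 8.090314865112305 [340.56179775 195.51966292]
knob@.086 [[ 0.48110739 -0.01670126  0.086     ]] depth 0.31069517
from depth [[ 0.48113017 -0.01669533  0.08591818]]
(array([ 0.48038998, -0.01645049,  0.08728901]), [np.float64(0.0004918190928466457), np.float64(0.0004918190928466509)])
[[ 0.4347 -0.0485  0.06  ]
 [ 0.433   0.011   0.06  ]
 [ 0.5496  0.0175  0.06  ]
 [ 0.5513 -0.0431  0.06  ]]
centre [ 0.49214814 -0.01578137  0.06      ] L 0.11680240981428675 0.11666923957762709 W 0.05954188162297335 3.1516215421976845 2.6339704108008917
```

```bash
python3 - <<'E'
from wm import *
import pickle
c,p,d=pickle.load(open("pics/w1.pkl","rb"))
q=np.array([(86,66),(292,66),(285,506),(98,506)])/3.2+(280,95)
w=plane(c,q,.060); print(w.round(4)); m=w.mean(0)
e1=w[2]-w[1];e2=w[3]-w[0];print("centre",m,"L",np.linalg.norm(e1),np.linalg.norm(e2),"W",np.linalg.norm(w[0]-w[1]),np.degrees(np.arctan2(e1[1],e1[0])),np.degrees(np.arctan2(e2[1],e2[0])))
E
python3 go.py 0.481 -0.0165 0.025 2
```

```text
[[ 0.4125 -0.0495  0.06  ]
 [ 0.4108  0.0101  0.06  ]
 [ 0.5496  0.0175  0.06  ]
 [ 0.5513 -0.0431  0.06  ]]
centre [ 0.48106244 -0.01625263  0.06      ] L 0.13900132060805087 0.1388511900405178 W 0.05965009107026506 3.014681597615054 2.6244366650331252
t 1.65 pos [ 0.4715 -0.0366  0.2287] rot [-1.7999e+02 -6.0000e-02 -1.7851e+02] F [ 0.41 -0.32 -0.36] w 0.0748
shift [-0.0102  0.0199  0.2037] turn -0.0089 rows>= 4.913699240042323 0.07084387967120609 j6 -108.0
```

Box A has its centre at (0.481, -0.0163), yaw 2.8°, length 139 mm and width 60 mm, which fits. Descending to grasp it across its width.

servo_tool(
  grip=[-0.7, -0.7, -0.7, -0.7, -0.7, -0.7, -0.7, -0.7, -0.7, -0.7],
  translation=[
    [-0.01, 0.02, 0],
    [-0.01, 0.02, 0.03],
    [-0.01, 0.02, 0.07],
    [-0.01, 0.02, 0.11],
    [-0.01, 0.02, 0.14],
    [-0.01, 0.02, 0.165],
    [-0.01, 0.02, 0.185],
    [-0.01, 0.02, 0.2],
    [-0.01, 0.02, 0.203],
    [-0.01, 0.02, 0.203],
  ],
  turn=[-0.023, -0.023, -0.023, -0.023, -0.023, -0.023, -0.023, -0.023, -0.023, -0.023],
)

```text
time_s: 2.48
tcp_pos: [0.4803, -0.0179, 0.0253]
eef_rot: [-180.0, -0.1, -177.3]
contact_force: [-0.2, 0.4, 0.5]
gripper_width: 0.0745
```

```bash
python3 go.py 0.481 -0.0163 0.025 2.8
```

```text
t 2.48 pos [ 0.4803 -0.0179  0.0253] rot [-1.7995e+02 -1.4000e-01 -1.7735e+02] F [-0.17  0.4   0.5 ] w 0.0745
shift [-0.0007  0.0016  0.0003] turn -0.0026 rows>= 0.04270280214832386 0.020710730496047894 j6 -108.7
```

servo_tool(
  grip=[0.1, 0.1, 0.1, 0.1, 0.1, 0.1],
  translation=[
    [-0.001, 0.002, 0],
    [-0.001, 0.002, 0],
    [-0.001, 0.002, 0],
    [-0.001, 0.002, 0],
    [-0.001, 0.002, 0],
    [-0.001, 0.002, 0],
  ],
  turn=[0, 0, 0, 0, 0, 0],
  newtons=25,
)

```text
time_s: 2.98
tcp_pos: [0.4831, -0.0146, 0.0273]
eef_rot: [180.0, 0.1, -177.2]
contact_force: [-0.7, -2.4, 7.3]
gripper_width: 0.0617
```

servo_tool(
  grip=[0.1, 0.1, 0.1, 0.1, 0.1, 0.1],
  translation=[
    [0, 0, -0.01],
    [0, 0, -0.025],
    [0, 0, -0.035],
    [0, 0, -0.035],
    [0, 0, -0.035],
    [0, 0, -0.035],
  ],
  turn=[0, 0, 0, 0, 0, 0],
)

```text
time_s: 3.48
tcp_pos: [0.4813, -0.0147, 0.0603]
eef_rot: [180.0, -0.1, -177.3]
contact_force: [-0.2, -0.5, -6.6]
gripper_width: 0.0623
```

servo_tool(
  grip=[0.1],
  translation=[
    [0, 0, 0],
  ],
  turn=[0],
)

```text
time_s: 3.57
tcp_pos: [0.4814, -0.0148, 0.0602]
eef_rot: [-180.0, -0.1, -177.3]
contact_force: [0.2, 0.4, -6.9]
gripper_width: 0.0618
```

servo_tool(
  grip=[0.1],
  translation=[
    [0, 0, 0],
  ],
  turn=[0],
)

```text
time_s: 3.65
tcp_pos: [0.4816, -0.0148, 0.0603]
eef_rot: [-180.0, -0.1, -177.3]
contact_force: [0.1, -0.4, -6.8]
gripper_width: 0.0618
```

servo_tool(
  grip=[0.1],
  translation=[
    [0, 0, 0],
  ],
  turn=[0],
)

```text
time_s: 3.73
tcp_pos: [0.4818, -0.0147, 0.0605]
eef_rot: [-180.0, -0.1, -177.3]
contact_force: [1.0, 0.3, -6.5]
gripper_width: 0.0618
```

Box A pulls 6.7 N (about 0.68 kg). The heavy box should weigh 5.3–6.7 N and a foam one 1.5 N, so A is the heavy box. I'll set it back gently.

servo_tool(
  grip=[0.1, 0.1, 0.1, 0.1, 0.1, 0.1],
  translation=[
    [0, 0, 0.012],
    [0, 0, 0.022],
    [0, 0, 0.028],
    [0, 0, 0.031],
    [0, 0, 0.033],
    [0, 0, 0.033],
  ],
  turn=[0, 0, 0, 0, 0, 0],
)

```text
time_s: 4.23
tcp_pos: [0.4822, -0.0146, 0.0278]
eef_rot: [-180.0, -0.0, -177.3]
contact_force: [-0.9, 0.5, -5.3]
gripper_width: 0.0614
```

servo_tool(
  grip=[0.1, 0.1],
  translation=[
    [0, 0, 0.002],
    [0, 0, 0.002],
  ],
  turn=[0, 0],
)

```text
time_s: 4.4
tcp_pos: [0.4828, -0.0145, 0.0271]
eef_rot: [-180.0, 0.1, -177.2]
contact_force: [-2.5, -0.3, 2.9]
gripper_width: 0.0616
```

Box A is back on the bench. I'll open the jaws and rise until the fingers straddle the knob above the plate.

servo_tool(
  grip=[-0.7, -0.7, -0.7, -0.7, -0.7, -0.7, -0.7, -0.7, -0.7],
  translation=[
    [0, 0, 0],
    [0, 0, 0],
    [0, 0, 0],
    [0, 0, 0],
    [0, 0, -0.015],
    [0, 0, -0.03],
    [0, 0, -0.038],
    [0, 0, -0.038],
    [0, 0, -0.038],
  ],
  turn=[0, 0, 0, 0, 0, 0, 0, 0, 0],
)

```text
time_s: 5.15
tcp_pos: [0.4825, -0.0145, 0.0642]
eef_rot: [180.0, 0.1, -177.3]
contact_force: [-0.3, -1.3, -1.3]
gripper_width: 0.0745
```

```bash
python3 go.py 0.481 -0.0155 0.064 2.8;python3 - <<'E'
from h import *
import pickle
c=calibration("wrist");p,d=capture("wrist");pickle.dump((c,p,d),open("pics/w2.pkl","wb"));cv2.imwrite("pics/w2.png",p)
p,d=capture("top");cv2.imwrite("pics/t2.png",cv2.resize(p[100:290,180:480],None,fx=2.6,fy=2.6))
E
```

```text
t 5.15 pos [ 0.4825 -0.0145  0.0642] rot [ 1.7997e+02  7.0000e-02 -1.7727e+02] F [-0.29 -1.25 -1.35] w 0.0745
shift [ 0.0016 -0.001   0.0002] turn -0.0012 rows>= 0.04423102709987028 0.009555959771503253 j6 -109.0
```

View pics/w2.png

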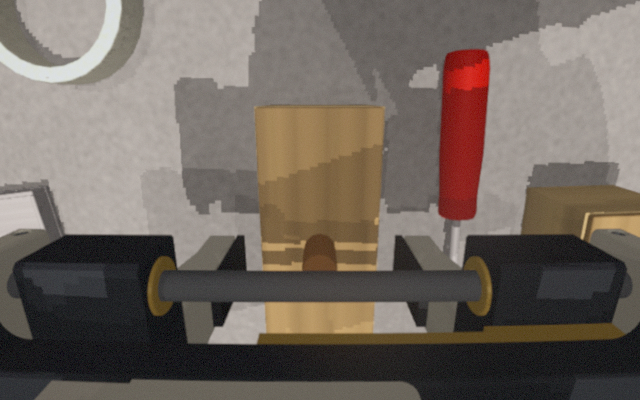

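The wrist picture shows box A upright and the knob at (320,255), midway between the fingers. Gripping the knob and lifting the lid straight up.

servo_tool(
  grip=[0.9, 0.9, 0.9, 0.9, 0.9, 0.9, 0.9, 0.9],
  translation=[
    [0.001, -0.001, 0],
    [0.001, -0.001, 0],
    [0.001, -0.001, 0],
    [0.001, -0.001, 0],
    [0.001, -0.001, 0],
    [0.001, -0.001, 0],
    [0.001, -0.001, 0],
    [0.001, -0.001, 0],
  ],
  turn=[0, 0, 0, 0, 0, 0, 0, 0],
  newtons=20,
)

```text
time_s: 5.92
tcp_pos: [0.4813, -0.0157, 0.0641]
eef_rot: [-180.0, 0.0, -177.3]
contact_force: [-0.5, 0.4, -1.0]
gripper_width: 0.0266
```

servo_tool(
  grip=[0.9, 0.9, 0.9, 0.9, 0.9, 0.9, 0.9, 0.9],
  translation=[
    [0, 0, -0.005],
    [0, 0, -0.012],
    [0, 0, -0.025],
    [0, 0, -0.05],
    [0, 0, -0.08],
    [0, 0, -0.1],
    [0, 0, -0.1],
    [0, 0, -0.1],
  ],
  turn=[0, 0, 0, 0, 0, 0, 0, 0],
)

```text
time_s: 6.58
tcp_pos: [0.4821, -0.0154, 0.1659]
eef_rot: [179.9, 0.2, -177.3]
contact_force: [0.0, -0.5, -1.6]
gripper_width: 0.015
```

```bash
python3 go.py 0.5815 -0.2367 0.164 9.2;python3 - <<'E'
from h import *
p,d=capture("scene");cv2.imwrite("pics/s3.png",cv2.resize(p[100:350,100:480],None,fx=2,fy=2))
E
```

```text
t 6.58 pos [ 0.4821 -0.0154  0.1659] rot [ 179.93    0.21 -177.26] F [ 0.03 -0.46 -1.64] w 0.015
shift [-0.0887 -0.2258  0.002 ] turn -0.1127 rows>= 5.819276219372255 0.9021222650353441 j6 -108.9
```

View pics/s3.png

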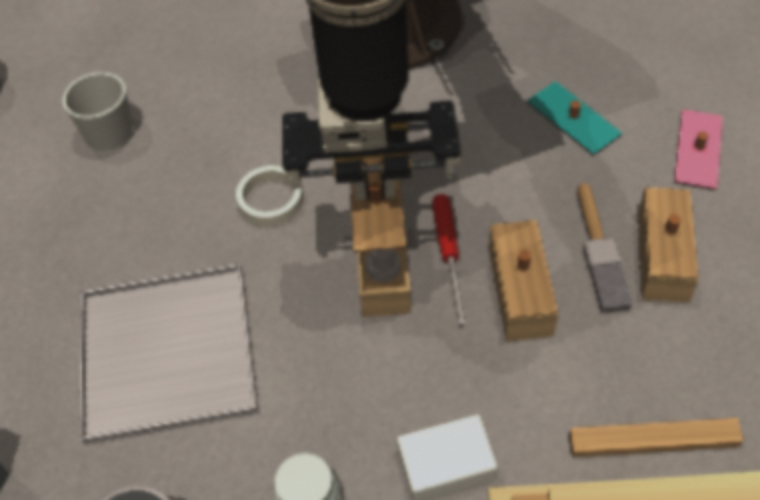

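The open box shows the steel hub at crop (383,265), so A is confirmed. The fingers were still closing as the lift began, so I'll check how high the lid hangs.

```bash
cat > cloud.py <<'E'
from h import *
def cloud(name,u0,v0,u1,v1):
    c=calibration(name);p,d=capture(name)
    vv,uu=np.mgrid[v0:v1,u0:u1]; uv=np.c_[uu.ravel(),vv.ravel()]
    o,dd=ray(c,uv); z=d[v0:v1,u0:u1].ravel(); return o+dd*z[:,None],p[v0:v1,u0:u1].reshape(-1,3),z,uv
E
python3 - <<'E'
from cloud import *
P,col,z,uv=cloud("scene",270,185,310,228)
h=cv2.cvtColor(col[None],cv2.COLOR_BGR2HSV)[0]
m=(h[:,1]>70)&(P[:,2]>.1)&(z>0)
Q=P[m]; print(len(Q),Q.min(0),Q.max(0))
A=np.c_[Q[:,:2]-[.482,-.0154],np.ones(len(Q))]
for _ in range(4):
    co,*_=np.linalg.lstsq(A,Q[:,2],rcond=None); k=abs(Q[:,2]-A@co)<.006; A,Q=A[k],Q[k]
print("plane dz/dx,dz/dy,z@tcp",co,len(Q)); print(Q.min(0),Q.max(0))
E
```

```text
825 [ 0.43833179 -0.04506318  0.14164519] [0.55354509 0.01617768 0.25508901]
plane dz/dx,dz/dy,z@tcp [-0.03222696 -0.00253138  0.15219706] 521
[ 0.4668658  -0.04464543  0.14566729] [0.55354509 0.01617768 0.15796219]
```

The lid plate hangs 14 mm below the TCP (12 mm of knob gripped) and tilts 1.8°, which is safe. Carrying it to the tray's +y half.

servo_tool(
  grip=[0.9, 0.9, 0.9, 0.9, 0.9, 0.9, 0.9, 0.9, 0.9],
  translation=[
    [-0.006, -0.015, 0],
    [-0.017, -0.043, 0],
    [-0.03, -0.08, 0],
    [-0.044, -0.115, 0],
    [-0.06, -0.15, 0],
    [-0.075, -0.19, 0],
    [-0.084, -0.215, 0],
    [-0.089, -0.226, 0],
    [-0.089, -0.226, 0],
  ],
  turn=[-0.01, -0.03, -0.05, -0.07, -0.09, -0.11, -0.113, -0.113, -0.113],
  newtons=30,
)

```text
time_s: 7.43
tcp_pos: [0.5808, -0.2394, 0.1618]
eef_rot: [180.0, -0.2, -171.0]
contact_force: [0.4, 0.7, -0.2]
gripper_width: 0.0148
```

```bash
python3 go.py 0.5815 -0.2367 0.027 9.2;python3 - <<'E'
from h import *
p,d=capture("top");cv2.imwrite("pics/t4.png",cv2.resize(p[80:270,200:500],None,fx=2.6,fy=2.6))
p,d=capture("scene");cv2.imwrite("pics/s4.png",cv2.resize(p[150:350,100:400],None,fx=2.6,fy=2.6))
E
```

```text
t 7.43 pos [ 0.5808 -0.2394  0.1618] rot [ 179.96   -0.19 -170.96] F [ 0.38  0.65 -0.25] w 0.0148
shift [-0.0015  0.0025  0.1348] turn -0.0028 rows>= 3.232962919112225 0.0221923555542402 j6 -76.3
```

View pics/s4.png

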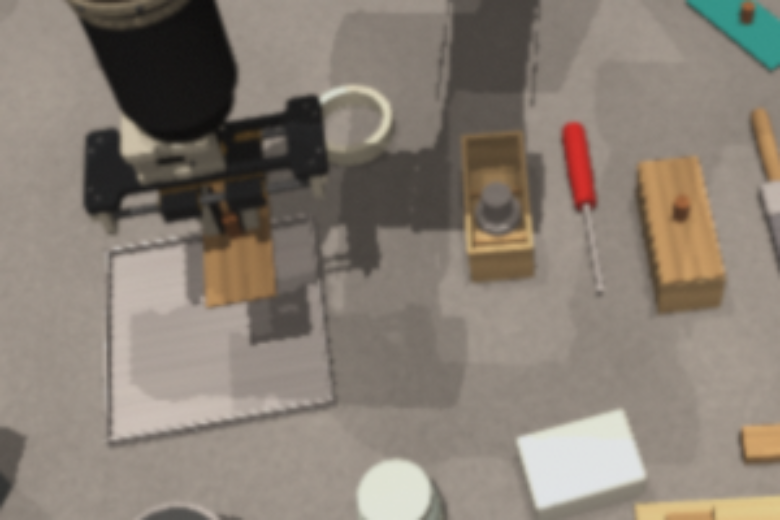

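The lid hangs level and aligned over the tray, and the hub stands in open box A at crop (495,205). Lowering the lid.

servo_tool(
  grip=[0.9, 0.9, 0.9, 0.9, 0.9, 0.9, 0.9, 0.9],
  translation=[
    [-0.001, 0.002, 0.02],
    [-0.001, 0.002, 0.055],
    [-0.001, 0.002, 0.085],
    [-0.001, 0.002, 0.108],
    [-0.001, 0.002, 0.122],
    [-0.001, 0.002, 0.128],
    [-0.001, 0.002, 0.131],
    [-0.001, 0.002, 0.131],
  ],
  turn=[0, 0, 0, 0, 0, 0, 0, 0],
)

```text
time_s: 8.2
tcp_pos: [0.5817, -0.2342, 0.0332]
eef_rot: [180.0, -0.0, -170.7]
contact_force: [0.2, 0.3, 0.1]
gripper_width: 0.0145
```

servo_tool(
  grip=[0.9, 0.9, 0.9],
  translation=[
    [0, 0, 0.003],
    [0, 0, 0.003],
    [0, 0, 0.003],
  ],
  turn=[0, 0, 0],
)

```text
time_s: 8.45
tcp_pos: [0.5821, -0.235, 0.031]
eef_rot: [-180.0, 0.1, -170.8]
contact_force: [0.3, 0.7, -0.5]
gripper_width: 0.0149
```

servo_tool(
  grip=[0.9, 0.9, 0.9],
  translation=[
    [0, 0, 0.003],
    [0, 0, 0.003],
    [0, 0, 0.003],
  ],
  turn=[0, 0, 0],
)

```text
time_s: 8.7
tcp_pos: [0.5816, -0.2351, 0.0271]
eef_rot: [180.0, 0.0, -170.8]
contact_force: [-0.2, -1.0, 0.5]
gripper_width: 0.0149
```

servo_tool(
  grip=[0.9, 0.9, 0.9],
  translation=[
    [0, 0, 0.002],
    [0, 0, 0.002],
    [0, 0, 0.002],
  ],
  turn=[0, 0, 0],
)

```text
time_s: 8.95
tcp_pos: [0.5818, -0.2351, 0.0251]
eef_rot: [-180.0, 0.0, -170.8]
contact_force: [-0.1, 0.0, 0.1]
gripper_width: 0.0147
```

```bash
python3 - <<'E'
from cloud import *
c=calibration("scene")
P,col,z,uv=cloud("scene",165,235,215,300)
h=cv2.cvtColor(col[None],cv2.COLOR_BGR2HSV)[0]
m=(h[:,1]>80)&(P[:,2]<.06)&(z>0)&(abs(P[:,0]-.60)<.09)
Q=P[m]; A=np.c_[Q[:,:2]-[.582,-.235],np.ones(len(Q))]
for _ in range(4):
    co,*_=np.linalg.lstsq(A,Q[:,2],rcond=None); k=abs(Q[:,2]-A@co)<.006; A,Q=A[k],Q[k]
print(co,len(Q),Q.min(0),Q.max(0))
print("floor",np.median(P[(h[:,1]<50)&(z>0)&(P[:,0]>.55)][:,2]))
E
```

```text
[-0.01838826  0.0058838   0.01197847] 549 [ 0.54095944 -0.26462022  0.00508462] [ 0.65410252 -0.20498406  0.01789863]
floor 0.10387995015607382
```

The plate top reads 0.012 m, the resting height in the tray. Releasing and rising.

servo_tool(
  grip=[0.9, 0.3, 0.3, 0.3, 0.3, 0.3, 0.3, 0.3, 0.3, 0.3],
  translation=[
    [0, 0, 0.001],
    [0, 0, 0.001],
    [0, 0, 0.001],
    [0, 0, 0.001],
    [0, 0, 0.001],
    [0, 0, -0.015],
    [0, 0, -0.05],
    [0, 0, -0.09],
    [0, 0, -0.13],
    [0, 0, -0.15],
  ],
  turn=[0, 0, 0, 0, 0, 0, 0, 0, 0, 0],
)

```text
time_s: 9.83
tcp_pos: [0.5834, -0.2357, 0.1803]
eef_rot: [-179.8, 0.3, -170.7]
contact_force: [0.4, -1.5, 1.5]
gripper_width: 0.031
```

```bash
python3 go.py 0.47 -0.0155 0.22 92.8;python3 - <<'E'
from h import *
p,d=capture("scene");cv2.imwrite("pics/s5.png",cv2.resize(p[150:350,100:400],None,fx=2.6,fy=2.6))
E
```

```text
t 9.83 pos [ 0.5834 -0.2357  0.1803] rot [-179.85    0.29 -170.75] F [ 0.41 -1.5   1.52] w 0.031
shift [ 0.0763  0.2355 -0.0407] turn -1.4582 rows>= 6.014911152483886 11.668476970836407 j6 -76.6
```

View pics/s5.png

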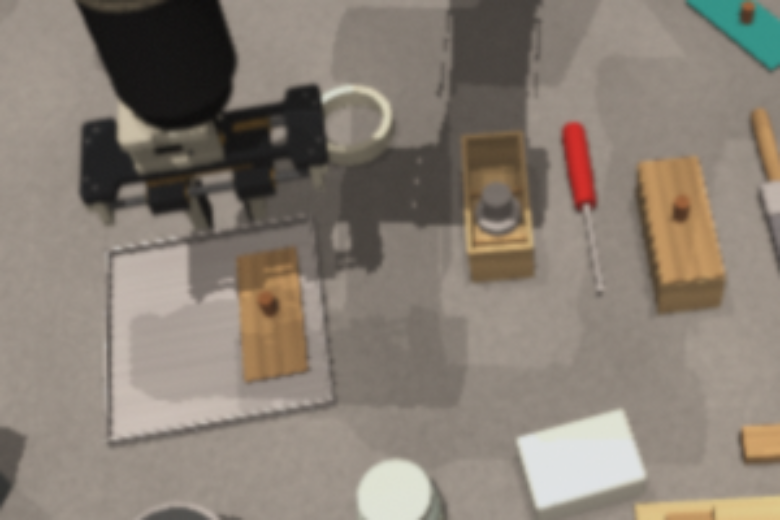

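The lid lies flat in the tray's +y half at crop (272,315). Now to the hub with the jaws turned along box A's length.

servo_tool(
  grip=[-0.15, -0.15, -0.15, -0.15, -0.15, -0.15, -0.15, -0.15, -0.15, -0.15],
  translation=[
    [0.076, 0.236, -0.04],
    [0.076, 0.236, -0.04],
    [0.076, 0.236, -0.04],
    [0.076, 0.236, -0.04],
    [0.076, 0.236, -0.04],
    [0.076, 0.236, -0.04],
    [0.076, 0.236, -0.04],
    [0.076, 0.236, -0.04],
    [0.076, 0.236, -0.04],
    [0.076, 0.236, -0.04],
  ],
  turn=[-1.458, -1.458, -1.458, -1.458, -1.458, -1.458, -1.458, -1.458, -1.458, -1.458],
)

```text
time_s: 10.72
tcp_pos: [0.4686, -0.0136, 0.2151]
eef_rot: [-180.0, 0.0, -98.7]
contact_force: [-0.3, -0.0, -0.7]
gripper_width: 0.0507
```

servo_tool(
  grip=[-0.15, -0.15, -0.15, -0.15],
  translation=[
    [0, 0, 0],
    [0, 0, 0],
    [0, 0, 0],
    [0, 0, 0],
  ],
  turn=[-0.208, -0.208, -0.208, -0.208],
)

```text
time_s: 11.05
tcp_pos: [0.4687, -0.0143, 0.2148]
eef_rot: [180.0, -0.0, -87.4]
contact_force: [-0.3, -0.4, -0.5]
gripper_width: 0.0504
```

```bash
python3 go.py 0.481 -0.0155 0.22 92.8;python3 - <<'E'
from h import *
import pickle
c=calibration("wrist");p,d=capture("wrist");pickle.dump((c,p,d),open("pics/w6.pkl","wb"));cv2.imwrite("pics/w6.png",p)
E
```

```text
t 11.05 pos [ 0.4687 -0.0143  0.2148] rot [179.98  -0.   -87.42] F [-0.31 -0.4  -0.5 ] w 0.0504
shift [ 0.0018 -0.0123 -0.0052] turn -0.0038 rows>= 0.321969315557723 0.030207420978591373 j6 -19.8
```

View pics/w6.png

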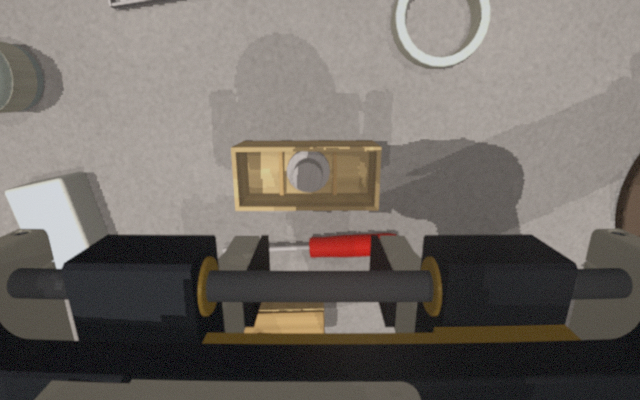

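```bash
python3 - <<'E'
from h import *
import pickle
c,p,d=pickle.load(open("pics/w6.pkl","rb"))
crop=cv2.resize(p[130:220,220:395],None,fx=4.4,fy=4.4,interpolation=cv2.INTER_CUBIC);cv2.imwrite("pics/w6c.png",crop)
vv,uu=np.mgrid[145:200,280:340];uv=np.c_[uu.ravel(),vv.ravel()]
o,dd=ray(c,uv);P=o+dd*d[145:200,280:340].ravel()[:,None]
m=(abs(P[:,2]-.047)<.004);Q=P[m]; print(m.sum(),np.median(Q,0)); (x,y),rr=cv2.minEnclosingCircle((Q[:,:2]*1000).astype(np.float32));print(x,y,rr,uv[m].mean(0))
E
```

```text
770 [ 0.48067721 -0.01638572  0.04535716]
478.9403381347656 -31.58734703063965 31.461957931518555 [307.31948052 174.85844156]
```

View pics/w6c.png

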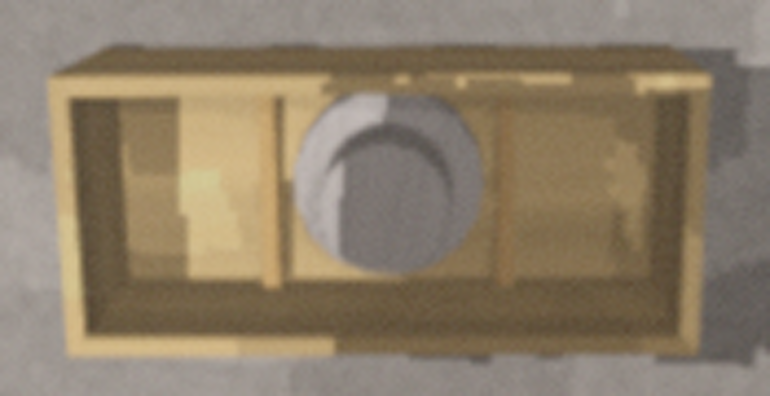

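```bash
python3 - <<'E'
from h import *
import pickle
c,p,d=pickle.load(open("pics/w6.pkl","rb"))
k=(220+389/4.4,130+202/4.4)
print("stem@.047",plane(c,[k,(220+329/4.4,130+202/4.4),(220+450/4.4,130+202/4.4)],.047).round(4))
o,dd=ray(c,[k]); print("depth",o+dd*d[int(round(k[1])),int(round(k[0]))])
print("tri",tri([(c,k),(calibration("scene"),(100+497/2.6,150+193/2.6))]))
q=np.array([(50,75),(712,75),(697,353),(68,353)])/4.4+(220,130)
w=plane(c,q,.055);print(w.round(4),w.mean(0),np.degrees(np.arctan2(*(w[0]-w[1])[1::-1])),np.degrees(np.arctan2(*(w[3]-w[2])[1::-1])))
E
```

```text
stem@.047 [[ 0.4795 -0.0172  0.047 ]
 [ 0.4927 -0.0166  0.047 ]
 [ 0.4661 -0.0178  0.047 ]]
depth [[ 0.47956329 -0.01679267  0.04521969]]
tri (array([ 0.47918   , -0.01535859,  0.04399607]), [np.float64(0.0012091255966804229), np.float64(0.0012091255966804743)])
[[ 0.5516 -0.0431  0.055 ]
 [ 0.4126 -0.0493  0.055 ]
 [ 0.4101  0.012   0.055 ]
 [ 0.5491  0.0183  0.055 ]] [ 0.48085245 -0.01551381  0.055     ] 2.5753175847566574 2.6140731974040543
```

The hub stem is at (0.4795, -0.017) with its top at 0.045–0.047 m, as expected, and the box centre (0.481, -0.0155) has hardly moved. Descending.

```bash
python3 go.py 0.4796 -0.0168 0.023 92.6
```

```text
t 11.1 pos [ 0.4687 -0.0143  0.2149] rot [179.98  -0.   -87.44] F [-0.23 -0.16 -1.13] w 0.0503
shift [ 0.003  -0.0108  0.1919] turn -0.0006 rows>= 4.6093732212543275 0.005130443873361771 j6 -19.8
```

servo_tool(
  grip=[-0.15, -0.15, -0.15, -0.15, -0.15, -0.15, -0.15],
  translation=[
    [0.003, -0.011, 0.01],
    [0.003, -0.011, 0.05],
    [0.003, -0.011, 0.09],
    [0.003, -0.011, 0.12],
    [0.003, -0.011, 0.135],
    [0.003, -0.011, 0.135],
    [0.003, -0.011, 0.135],
  ],
  turn=[0, 0, 0, 0, 0, 0, 0],
)

```text
time_s: 11.68
tcp_pos: [0.4797, -0.0169, 0.0798]
eef_rot: [179.9, -0.1, -87.3]
contact_force: [0.6, 0.4, 0.1]
gripper_width: 0.0506
```

```bash
python3 go.py 0.4796 -0.0168 0.023 92.6
```

```text
t 11.68 pos [ 0.4797 -0.0169  0.0798] rot [ 1.7989e+02 -5.0000e-02 -8.7340e+01] F [0.59 0.4  0.1 ] w 0.0506
shift [-0.0002  0.      0.0568] turn 0.0011 rows>= 1.3611267482594782 0.008792105533276952 j6 -18.9
```

Position is within 0.2 mm. Going down and closing.

servo_tool(
  grip=[-0.15, -0.15, -0.15, -0.15, -0.15, -0.15, -0.15],
  translation=[
    [0, 0, 0.02],
    [0, 0, 0.035],
    [0, 0, 0.045],
    [0, 0, 0.052],
    [0, 0, 0.056],
    [0, 0, 0.056],
    [0, 0, 0.056],
  ],
  turn=[0, 0, 0, 0, 0, 0, 0],
)

```text
time_s: 12.27
tcp_pos: [0.4807, -0.0165, 0.0249]
eef_rot: [-179.9, 0.0, -87.3]
contact_force: [0.3, 0.4, 0.8]
gripper_width: 0.0503
```

servo_tool(
  grip=[0.6, 0.6, 0.6, 0.6, 0.6, 0.6, 0.6, 0.6],
  translation=[
    [0, 0, 0],
    [0, 0, 0],
    [0, 0, 0],
    [0, 0, 0],
    [0, 0, 0],
    [0, 0, 0],
    [0, 0, 0],
    [0, 0, 0],
  ],
  turn=[0, 0, 0, 0, 0, 0, 0, 0],
  newtons=40,
)

```text
time_s: 12.93
tcp_pos: [0.4804, -0.0166, 0.0245]
eef_rot: [-180.0, 0.0, -87.2]
contact_force: [-0.0, 0.9, 5.2]
gripper_width: 0.0286
```

servo_tool(
  grip=[0.6, 0.6, 0.6, 0.6, 0.6, 0.6, 0.6, 0.6],
  translation=[
    [0, 0, -0.008],
    [0, 0, -0.02],
    [0, 0, -0.04],
    [0, 0, -0.065],
    [0, 0, -0.085],
    [0, 0, -0.1],
    [0, 0, -0.1],
    [0, 0, -0.1],
  ],
  turn=[0, 0, 0, 0, 0, 0, 0, 0],
)

```text
time_s: 13.6
tcp_pos: [0.4795, -0.0166, 0.124]
eef_rot: [-180.0, 0.0, -87.3]
contact_force: [0.2, -0.1, -6.0]
gripper_width: 0.0284
```

```bash
python3 go.py 0.5985 -0.3405 0.124 99.2;python3 - <<'E'
from h import *
p,d=capture("scene");cv2.imwrite("pics/s7.png",cv2.resize(p[150:350,100:400],None,fx=2.6,fy=2.6))
E
```

```text
t 13.6 pos [ 0.4795 -0.0166  0.124 ] rot [-1.7998e+02  4.0000e-02 -8.7280e+01] F [ 0.22 -0.07 -5.98] w 0.0284
shift [ 3.291e-01 -1.035e-01 -2.000e-04] turn -0.1131 rows>= 8.273594904543026 0.9051431891122118 j6 -18.8
```

View pics/s7.png

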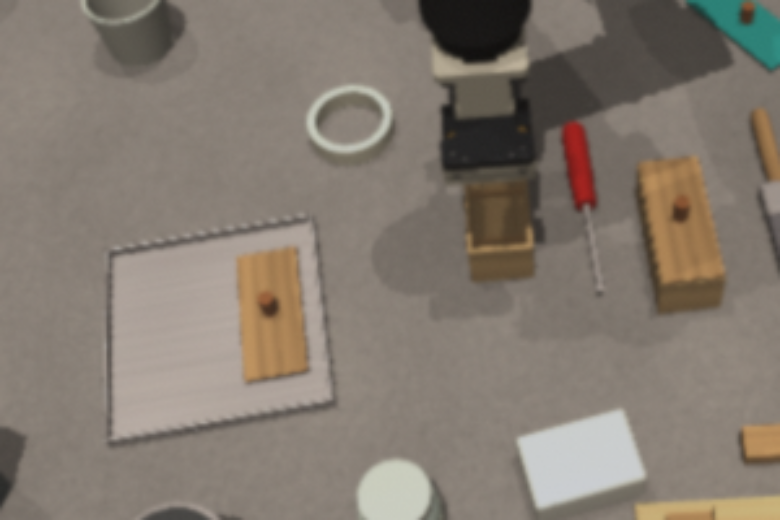

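The hub is held: 6.0 N, and the box is empty and stayed put. Carrying it to the tray's -y half.

servo_tool(
  grip=[0.6, 0.6, 0.6, 0.6, 0.6, 0.6, 0.6, 0.6, 0.6, 0.6],
  translation=[
    [0.015, -0.005, 0],
    [0.045, -0.014, 0],
    [0.085, -0.027, 0],
    [0.123, -0.039, 0],
    [0.162, -0.051, 0],
    [0.2, -0.063, 0],
    [0.238, -0.075, 0],
    [0.274, -0.086, 0],
    [0.305, -0.096, 0],
    [0.32, -0.101, 0],
  ],
  turn=[-0.01, -0.02, -0.03, -0.04, -0.06, -0.07, -0.08, -0.1, -0.11, -0.113],
)

```text
time_s: 14.48
tcp_pos: [0.5956, -0.3349, 0.1205]
eef_rot: [179.8, 0.1, -80.9]
contact_force: [0.1, -0.4, -5.2]
gripper_width: 0.0285
```

servo_tool(
  grip=[0.6, 0.6, 0.6],
  translation=[
    [0.007, -0.002, 0],
    [0.009, -0.002, 0],
    [0.009, -0.002, 0],
  ],
  turn=[0, 0, 0],
)

```text
time_s: 14.73
tcp_pos: [0.5985, -0.3397, 0.1219]
eef_rot: [179.8, 0.1, -80.8]
contact_force: [0.2, 0.1, -4.6]
gripper_width: 0.0283
```

```bash
python3 go.py 0.5985 -0.3405 0.0235 99.2;python3 - <<'E'
from h import *
p,d=capture("scene");cv2.imwrite("pics/s8.png",cv2.resize(p[150:350,80:380],None,fx=2.6,fy=2.6))
E
```

```text
t 14.73 pos [ 0.5985 -0.3397  0.1219] rot [ 1.7983e+02  1.1000e-01 -8.0830e+01] F [ 0.15  0.12 -4.57] w 0.0283
shift [ 0.001  -0.0002  0.0984] turn -0.0005 rows>= 2.358842687352156 0.0038581071841649922 j6 22.6
```

View pics/s8.png

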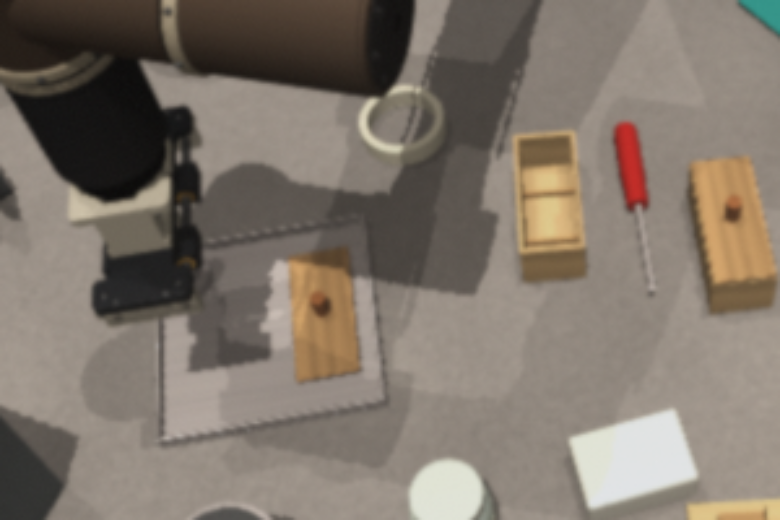

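servo_tool(
  grip=[0.6, 0.6, 0.6, 0.6, 0.6, 0.6, 0.6, 0.6, 0.6],
  translation=[
    [0.001, 0, 0.01],
    [0.001, 0, 0.035],
    [0.001, 0, 0.06],
    [0.001, 0, 0.076],
    [0.001, 0, 0.086],
    [0.001, 0, 0.091],
    [0.001, 0, 0.094],
    [0.001, 0, 0.094],
    [0.001, 0, 0.094],
  ],
  turn=[0, 0, 0, 0, 0, 0, 0, 0, 0],
)

```text
time_s: 15.53
tcp_pos: [0.6006, -0.3411, 0.0312]
eef_rot: [-179.9, -0.0, -80.7]
contact_force: [0.8, 0.4, -5.3]
gripper_width: 0.0285
```

servo_tool(
  grip=[0.6, 0.6],
  translation=[
    [0, 0, 0.002],
    [0, 0, 0.002],
  ],
  turn=[0, 0],
)

```text
time_s: 15.7
tcp_pos: [0.6002, -0.3412, 0.0288]
eef_rot: [-179.9, -0.0, -80.8]
contact_force: [-0.7, -0.6, -5.4]
gripper_width: 0.0282
```

servo_tool(
  grip=[0.6, 0.6, 0.6],
  translation=[
    [0, 0, 0.002],
    [0, 0, 0.004],
    [0, 0, 0.004],
  ],
  turn=[0, 0, 0],
)

```text
time_s: 15.95
tcp_pos: [0.5995, -0.341, 0.0237]
eef_rot: [180.0, 0.0, -80.8]
contact_force: [0.7, 0.2, -4.8]
gripper_width: 0.0285
```

servo_tool(
  grip=[0.6, 0.6],
  translation=[
    [0, 0, 0.001],
    [0, 0, 0.001],
  ],
  turn=[0, 0],
)

```text
time_s: 16.12
tcp_pos: [0.5997, -0.3411, 0.0236]
eef_rot: [180.0, -0.0, -80.8]
contact_force: [-2.3, 1.2, 1.1]
gripper_width: 0.0286
```

The load is off at TCP z 0.0236, exactly the predicted height, so the hub stands on the tray floor. Opening and retreating straight up.

servo_tool(
  grip=[-0.15, -0.15, -0.15, -0.15, -0.15, -0.15],
  translation=[
    [0, 0, 0],
    [0, 0, 0],
    [0, 0, 0],
    [0, 0, 0],
    [0, 0, 0],
    [0, 0, 0],
  ],
  turn=[0, 0, 0, 0, 0, 0],
)

```text
time_s: 16.62
tcp_pos: [0.6, -0.3411, 0.0232]
eef_rot: [-180.0, -0.0, -80.8]
contact_force: [0.3, 0.3, 0.6]
gripper_width: 0.0502
```

servo_tool(
  grip=[-0.15, -0.15, -0.15, -0.15, -0.15, -0.15, -0.15, -0.15, -0.15, -0.15],
  translation=[
    [0, 0, -0.015],
    [0, 0, -0.04],
    [0, 0, -0.08],
    [0, 0, -0.12],
    [0, 0, -0.16],
    [0, 0, -0.18],
    [-0.04, 0, -0.18],
    [-0.08, 0, -0.18],
    [-0.1, 0, -0.18],
    [-0.1, 0, -0.18],
  ],
  turn=[0, 0, 0, 0, 0, 0, 0, 0, 0, 0],
)

```text
time_s: 17.45
tcp_pos: [0.5833, -0.239, 0.204]
eef_rot: [-179.9, 0.0, -80.6]
contact_force: [0.7, 0.1, 0.1]
gripper_width: 0.0501
```

```bash
python3 go.py 0.5985 -0.3405 0.2 99.2;python3 - <<'E'
from h import *
p,d=capture("scene");cv2.imwrite("pics/s9.png",cv2.resize(p[130:350,110:480],None,fx=2.1,fy=2.1))
p,d=capture("wrist");cv2.imwrite("pics/w9.png",p)
E
```

```text
t 17.45 pos [ 0.5833 -0.239   0.204 ] rot [-1.7992e+02  2.0000e-02 -8.0630e+01] F [0.68 0.1  0.11] w 0.0501
shift [0.1026 0.0016 0.004 ] turn 0.003 rows>= 2.4632297283957163 0.024159321753019953 j6 14.0
```

View pics/s9.png

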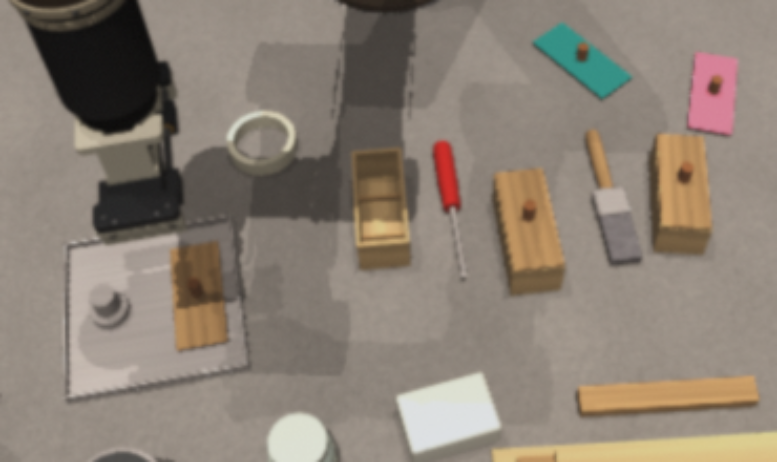

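View pics/w9.png

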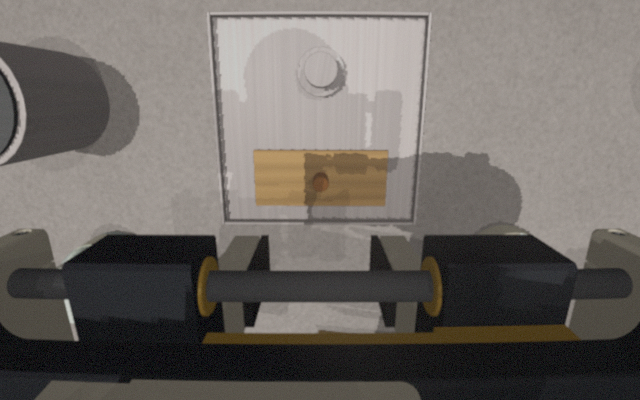

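The pictures show the hub upright in the tray (wrist 321,70) and the lid flat beside it (321,180). Box A stands open where it stood, the other two boxes are closed and the robot is clear. Handing in.

```bash
python3 -c "
from plant import order
print(order.close_job())"
```

```text
the job is handed in; nothing more can be done
None
```

The job is done and handed in after about 17.5 s. The hub stands upright in the tray's -y half, and its lid lies flat beside it in the +y half.

- **Finding the heavy box:** I lifted the box nearest the tray by 33 mm with its lid on. It pulled 6.7 N (about 0.68 kg), where a foam box would be about 1.5 N. That settled it, so I never lifted the other two, and they stayed closed. I set the box back upright where it had stood. Opening it confirmed the hub.
- **Lid:** I laid it in the tray; its plate top measured 12 mm above the bench, which is the resting height.
- **Hub:** I gripped it by the stem and lowered it until the load came off, at the height I had predicted, so it was not dropped.

The last pictures from the scene and wrist cameras show all of this, with the opened box about 1 mm from its first place and the gripper clear of everything.

One thing did not go as intended. The fingers were still closing when the lid lift began, so they held only the top 12 mm of the knob and the lid tilted 1.8°. I measured that before moving on, and it did no harm.

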